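# Load a lens barrel into the sprung V-nest and hold it down

### The arm

A 6-joint arm with a two-finger parallel gripper is mounted at the origin on the work surface. World frame = base frame: x ahead of the robot, y to its left, z up, the work surface at z = 0. Lengths are in m, angles in rad, forces in N, time in s.
With the tool pointing down it reaches from about 0.35 to 0.975 m from the base axis. Payload 4.9 kg.
Tool frame: the origin (TCP) lies on the front face of the gripper's body, between the roots of the fingers; the fingertips stand ctrl.finger_overhang ahead of it and the grasp point (between the pads) lies 54 mm ahead of it (ctrl.finger_overhang is the distance from the TCP to the fingertips, in m); z points along the fingers, y is the line along which they close (so a half turn about z gives the same grasp; the last joint's range is limited). The gripper opens to 85 mm and grips with 20 to 120 N. Pads are 22 mm wide; open, the fingers measure 114 mm over their backs; the gripper's body (76 mm by 85 mm) begins 54 mm behind the grasp point. The pads swing forward as they close: fully open they stand 13 mm farther back than shut.
Start: joints at [1.149, 0.053, 1.613, -0, 1.476, -0.119], TCP at [0.186, 0.597, 0.304] pointing down, gripper open.
Joint ranges: [-3.01, 3.01], [-1.01, 2.22], [0.06, 2.58], [-1.02, 4.17], [0.09, 2.62], [-3.14, 3.14]. Speed limits (rad/s): [2.57, 2.57, 3.14, 3.14, 3.14, 3.14].

### API

Orientations are given as a rotation vector (axis times angle).
In Python, from station import ctrl, vision gives the robot as it stands. The module is installed in compiled form; this text tells all that it offers.
- The arm moves only by the tool drive_tool, never from a script. Its argument "rows" is a list of rows, each a list of 2 entries, a list of its own where there are three numbers: the shift along the tool's x, y, z in m, then the turn about the tool's z in rad. A call has 1 to 10 rows; each row shifts and turns the commanded pose from where the row before left it, along the tool's axes as they then stand; what a row does not reach is not made up. A row lasts 1/10 s, in which the tool goes at most 50 mm and 8.59 degrees, less where a joint would pass 70% of its speed; a pose out of reach is approached as far as the arm can. A call with a gripper value outside its range is refused whole. "jaw" is the closure, from 0 (fully open) to 1 (shut), set as the call begins (left out, the last holds). The fingers move at their own pace and stop on an object; "grip_force" is the grip in N (left out, the last holds). Time passes only in rows, so rows that do not move let the fingers close. It gives the time, the measured TCP pose, the force, the opening and the grip force at its end, in the units of the state.
- ctrl.get_obs(): the state, without advancing time (a new reading comes with each control period).
- vision.get_image(name): name is "scene" or "top" or "wrist"; returns a dict with "image" (400x640x3 uint8, blue, green, red), "vertical_fov" (degrees; the focal length in pixels is half the picture's height over the tangent of half this angle, whatever the lens; pixels are square), "cx", "cy" (the principal point, pixels), "R" (3x3) and "t" (3): a world point X has camera coordinates R X + t. Camera axes: x right, y down, z forward; pixel columns grow to the right and rows downward; lengths in m; the calibration is good to about 2 mm. A picture is of the moment at which its call begins. There is no depth.
- ctrl.finish_job(): hands the job in; it is judged then, once.
The state is a dict: "t": time; "q": joint angles; "dq": joint speeds; "effort": joint torques, N m; "tool_pos": TCP position; "tool_rot": TCP orientation; "contact_force": force on the tool from outside, world axes, zero at the start; "wrist_torque": the same for the moment, N m; "opening": finger opening in m; "grip_force": force on a finger pad.
Only numpy, scipy, OpenCV 4.12 (cv2) and the standard library are available. Lean on these libraries where they do the work, as an engineer would, in place of code of your own. Each camera call takes 0.05 s, during which the arm holds its last target. There are 200 camera calls.

### The job

The white setting ball is still sitting in the V-nest: take it out and lower it gently to the bottom of the deep steel pot, without dropping it, and let go of it there. Then take the thick lens barrel (not the two slim ones) from the grey rack, seat it lengthwise and centred in the V of the nest, and press it straight down on both flanks of the V until the sprung cradle is down at its stop, without forcing it. Finish while still holding the barrel pressed down, and leave everything else where it is.

Things in the scene. Friction and masses are not known exactly. Their poses are not given: they have to be found in the camera images.
- ball: White ceramic ball, 40 mm diameter, about 0.12 kg (varies). Origin at its underside as built (it turns with the ball): use ball_center. At the start it sits in the black ring between the two V jaws of the nest.
- ball_center (a point): Centre of the ball. At the start about 57 mm above the table.
- pot: Open round steel pot, fixed, 76 mm high, flat floor inside, about 120 mm wide at the bottom, widening to 156 mm outside at the rim, walls 4 mm. Origin at the centre of its underside.
- pot_rim (a point): Centre of the pot's mouth, 76 mm above the table.
- pot_in (a point): Centre of the pot's inner floor, 5 mm above the table.
- nest: Base of the V-nest, fixed to the table: dark steel plate 130 x 100 x 12 mm. On it a sprung aluminium cradle carries two V jaws (90 degree V, open upward). Origin: centre of the underside; x runs along the groove, y across it, z up.
- groove (a point): On the cradle: where the thick barrel's centre lies when seated and centred, midway between the jaws; x along the groove, y across, z up. 69 mm above the table with the cradle up. V bottom line 25 mm below it. Between the jaws the cradle plate (120 x 84 mm) lies 36 mm below it and carries the ball's seat, a black ring 28 mm wide, 5 mm high.
- flank_left: The +y flanks (nest frame) of both V jaws, moving with the cradle: 45 degree faces, their tops 4 mm below point groove and 21 mm to its side. The jaws, 14 mm long along x, are centred 42 mm either side of the groove's middle: a 70 mm gap between them for the fingers. Origin: centre of the cradle plate's underside.
- flank_right: The -y flanks of both V jaws, likewise.
- cradle (a joint): Downward travel of the sprung cradle, m: 0 up, 0.012 on its bottom stop. The spring carries the barrel's own weight without moving; it takes about 3 N in all (weight included) to start and about 11 N to reach the stop; rigid beyond.
- rack: Grey plastic rack, fixed: plate 135 x 245 x 8 mm with three low V slots along its x axis, 80 mm apart along y. Each slot is a pair of saddles, 14 mm long, centred 45 mm either side of the middle, so the middle 76 mm of each barrel is free at both sides and below. Origin: centre of the underside.
- barrel: The thick lens barrel: black cylinder 36 mm diameter, 120 mm long, about 0.16 kg (varies). Origin: its centre; x along its axis. At the start it lies in one of the three slots of the rack, its axis level, 39 mm above the table.
- slim_a: Slim lens barrel, black, 24 mm diameter, 120 mm long, in the rack, axis along x, 31 mm above the table; leave it.
- slim_b: The other slim lens barrel, the same; leave it.
- bottle: Amber bottle, 52 mm diameter, 110 mm high; leave it. Origin at the underside.
- jar: White jar, 60 mm diameter, 70 mm high; leave it. Origin at the underside.
- driver: Screwdriver lying on the table in front of the robot, 170 mm long; leave it.
- brush: Brush lying on the table, 160 mm long; leave it.
- cell: Black lens cell, 40 mm diameter, 30 mm high, on the table; leave it. Origin at the underside.
Mind the look-alikes: they are no part of the job. What is shaped like the barrel but pink or yellow is not meant.

How it is judged:
By the outcome, as a careful person would: the job done as asked, in the order asked, and still so for the second after the job is handed in, while the arm keeps its last pose, push and grip.
It also fails if it takes over 61 s, if anything falls off the work surface, if the arm or the gripper's body presses on something with over 40 N, if the wrist force passes 120 N, or if a joint passes its speed limit or range.

## Working session

There is one attempt and no reset: what is moved stays moved. The work goes in short steps, Python scripts to look and compute and a tool call to move; the robot and the scene stay as the last step left them, time stands still between calls to the robot, and variables do not carry over. Pictures are saved under pics/ and viewed, at most 10 in all, crops included, and the job is handed in when it is done.

Besides the shell and the picture viewer there is one more tool, called after "Request:" as name([rows], argument=value, ...), one row to a line, values as JSON. drive_tool: Moves the arm, as the interface text tells. Its arguments: {"type":"object","properties":{"rows":{"type":"array","items":{"type":"array"}},"jaw":{"type":"number"},"grip_force":{"type":"number"}},"required":["rows"]}

```bash
mkdir -p pics
cat > h.py <<'E'
import numpy as np, cv2
from station import ctrl, vision
def get(n):
    d=vision.get_image(n); d['f']=200/np.tan(np.radians(d['vertical_fov'])/2); d['R']=np.array(d['R']); d['t']=np.array(d['t']); return d
def plane(d,u,v,z):
    r=d['R'].T@np.array([(u-d['cx'])/d['f'],(v-d['cy'])/d['f'],1]); c=-d['R'].T@d['t']
    return c+r*(z-c[2])/r[2]
def proj(d,X):
    p=d['R']@np.array(X)+d['t']; return d['f']*p[:2]/p[2]+[d['cx'],d['cy']]
E
python3 - <<'E'
from h import *
a=get('top');b=get('scene')
cv2.imwrite('pics/top.png',a['image']);cv2.imwrite('pics/scene.png',b['image'])
print(a['R'],a['t'],a['f'],-b['R'].T@b['t'])
o=ctrl.get_obs();print(o,ctrl.finger_overhang)
E
```

```text
[[ 2.32911281e-03 -9.99710086e-01 -2.39649486e-02]
 [-9.92614483e-01  5.95451254e-04 -1.21310076e-01]
 [ 1.21289176e-01  2.40704999e-02 -9.92325323e-01]] [0.05177661 0.55885345 1.10805947] 459.8017550421139 [ 1.07428319 -0.63931757  0.77636918]
{'t': 0.1, 'q': array([ 1.14903580e+00,  5.32594378e-02,  1.61413018e+00, -3.61823918e-05,
        1.47599699e+00, -1.19012259e-01]), 'dq': array([ 1.23319800e-04, -2.91569590e-03, -2.53666036e-03, -7.79531813e-05,
       -8.55643295e-04, -8.06725660e-04]), 'effort': array([ 3.98079555e-04, -3.94897127e+01, -3.71366179e+01, -1.12622895e-04,
        3.83242004e-03,  2.64007184e-06]), 'tool_pos': array([0.18618028, 0.59618284, 0.30282115]), 'tool_rot': array([-4.73669216e-01, -3.10522817e+00,  2.73027081e-03]), 'contact_force': array([ 0.77833749, -0.17380526, -0.17094072]), 'wrist_torque': array([-0.02946435, -0.00938523, -0.01330969]), 'grip_force': 0.0, 'opening': 0.0853159321525727} 0.0726
```

View pics/top.png

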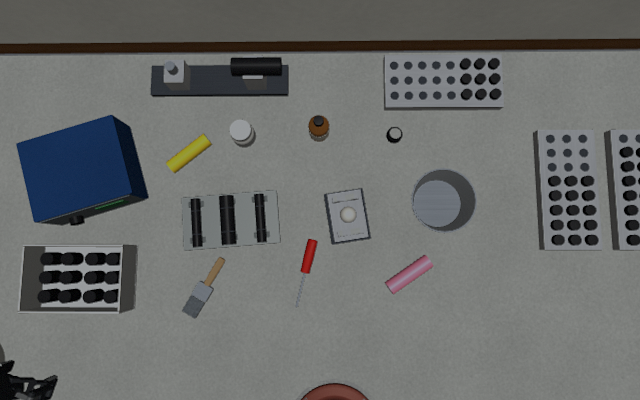

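View pics/scene.png

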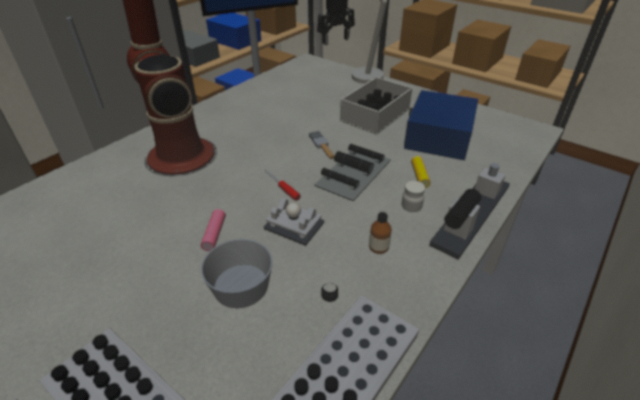

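The top view shows the white ball at (348,214) in the nest and the pot at about (440,200). Things that could be taken for the barrel:
- rack left, slim (196,222)
- rack middle, thicker (228,219)
- rack right, slim (260,218)
- pink (409,274)
- yellow (189,153)
- black tube on the stand (256,67)

I choose the rack's middle one at (228,219) and will check it in a close crop while measuring.

Run:
```python
from h import *
d=get('top');im=d['image'];g=cv2.cvtColor(im,cv2.COLOR_BGR2GRAY)
a=cv2.resize(im[180:255,170:290],None,fx=5,fy=5,interpolation=cv2.INTER_CUBIC)
b=cv2.resize(im[180:255,318:378],None,fx=6,fy=6,interpolation=cv2.INTER_CUBIC)[:375]
b=cv2.resize(im[180:255,318:378],None,fx=5,fy=5,interpolation=cv2.INTER_CUBIC)
c=np.zeros((750,600,3),np.uint8)
cv2.imwrite('pics/crop.png',cv2.resize(np.hstack([a,b[:,:200]]),(800,375)) if 0 else np.hstack([cv2.resize(a,(480,300)),cv2.resize(b,(300,375))[:300]]))
# dark barrels in rack
m=(g<60).astype(np.uint8); m[:185]=0;m[255:]=0;m[:,:180]=0;m[:,282:]=0
cs,_=cv2.findContours(m,0,2)
for k in cs:
    if cv2.contourArea(k)>150:
        r=cv2.minAreaRect(k);p=cv2.boxPoints(r)
        print('bar',r, plane(d,*r[0],.039))
# ball
m=(im.min(2)>150).astype(np.uint8);m[:, :325]=0;m[:,372:]=0;m[:195]=0;m[232:]=0
cs,_=cv2.findContours(m,0,2);k=max(cs,key=cv2.contourArea);(u,v),r=cv2.minEnclosingCircle(k);print('ball',u,v,r,plane(d,u,v,.057))
# nest outline
m=(g<75).astype(np.uint8);m[:,:318]=0;m[:,378:]=0;m[:180]=0;m[255:]=0
cs,_=cv2.findContours(m,0,2);k=max(cs,key=cv2.contourArea);r=cv2.minAreaRect(k);print('nest',r,plane(d,*r[0],.012));
P=[plane(d,*p,.012)[:2] for p in cv2.boxPoints(r)];print(np.round(P,4))
# rim
for s in ((440,200),):
    print('potguess',plane(d,444,201,.076),plane(d,437,205,.005))
```

```text
bar ((196.13812255859375, 222.12432861328125), (48.091331481933594, 10.143854141235352), 86.98721313476562) [0.49392152 0.34180016 0.039     ]
bar ((227.1053009033203, 219.33380126953125), (48.53319549560547, 15.11087703704834), 85.48600769042969) [0.50088108 0.26499688 0.039     ]
bar ((260.0603332519531, 217.46499633789062), (47.59463119506836, 10.042903900146484), 86.42366790771484) [0.50555065 0.1833676  0.039     ]
ball 345.5 213.0 2.061652660369873 [ 0.51512856 -0.02649721  0.057     ]
nest ((346.5811462402344, 216.00035095214844), (50.66252517700195, 39.510902404785156), 80.78897094726562) [ 0.51139686 -0.03124307  0.012     ]
[[ 0.5669  0.028 ]
 [ 0.5829 -0.0708]
 [ 0.4567 -0.0897]
 [ 0.4408  0.0078]]
potguess [ 0.54216036 -0.25943589  0.076     ] [ 0.53991744 -0.25999882  0.005     ]
```

View pics/crop.png

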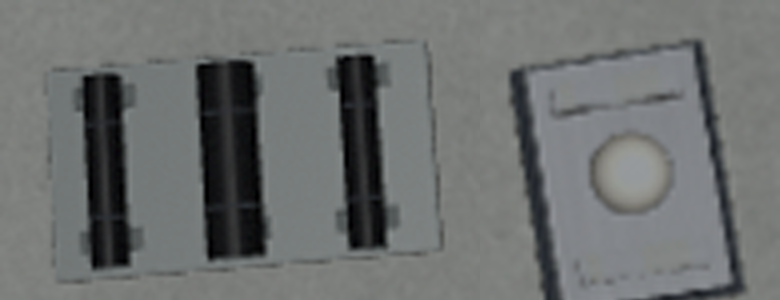

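The crop confirms it: the rack's middle barrel (228,219) is clearly thicker than its neighbours. The ball is at crop (631,174), i.e. image (348.2,214.8). Next I plan the approach to the ball.

```bash
cat >> h.py <<'E'
from scipy.spatial.transform import Rotation as Ro
def plan(x,y,z,yaw):
    """yaw = wanted groove/barrel axis direction; tool y must lie across it"""
    o=ctrl.get_obs(); R=Ro.from_rotvec(o['tool_rot']).as_matrix()
    cur=np.arctan2(R[1,1],R[0,1]); d=yaw+np.pi/2-cur; d=(d+np.pi/2)%np.pi-np.pi/2
    turn=-d; R2=R@Ro.from_rotvec([0,0,turn]).as_matrix()
    print('turn',round(turn,4),'then shift',np.round(R2.T@(np.array([x,y,z])-o['tool_pos']),4),'t',o['t'],'tilt',np.round(R[:,2],4))
E
python3 - <<'E'
from h import *
d=get('top');p=plane(d,348.2,214.8,.057);print(p)
plan(p[0],p[1],.25,np.arctan2(.0189,.1262))
E
```

```text
[ 0.51076172 -0.03299474  0.057     ]
turn -0.4514 then shift [-0.2278 -0.6703  0.0537] t 0.2 tilt [-5.0e-04 -1.3e-03 -1.0e+00]
```

Request:
drive_tool([
  [[0,0,0],-0.113],
  [[0,0,0],-0.113],
  [[0,0,0],-0.113],
  [[0,0,0],-0.1125],
  [[-0.015,-0.0445,0.0035],0],
  [[-0.015,-0.0445,0.0035],0],
  [[-0.015,-0.0445,0.0035],0],
  [[-0.015,-0.0445,0.0035],0],
  [[-0.015,-0.0445,0.0035],0],
  [[-0.015,-0.0445,0.0035],0],
])

```text
t: 1.2
tool_pos: [0.3153, 0.3441, 0.2827]
tool_rot: [-0.234, 3.133, 0.0]
contact_force: [0.1, -0.0, -0.4]
opening: 0.0852
grip_force: 0.0
```

Request:
drive_tool([
  [[-0.015,-0.0445,0.0035],0],
  [[-0.015,-0.0445,0.0035],0],
  [[-0.015,-0.0445,0.0035],0],
  [[-0.015,-0.0445,0.0035],0],
  [[-0.015,-0.0445,0.0035],0],
  [[-0.015,-0.0445,0.0035],0],
  [[-0.015,-0.0445,0.0035],0],
  [[-0.015,-0.0445,0.0035],0],
  [[-0.015,-0.0445,0.0035],0],
  [[0,0,0],0],
])

```text
t: 2.2
tool_pos: [0.509, -0.0345, 0.2508]
tool_rot: [0.224, -3.133, 0.002]
contact_force: [-0.1, 0.7, -1.1]
opening: 0.0852
grip_force: 0.0
```

Run:
```python
from h import *
d=get('wrist');cv2.imwrite('pics/w1.png',d['image'])
print(proj(d,[.5108,-.033,.057]),proj(d,[.5118,-.0312,.012]),proj(d,[.58,-.02,.065]))
plan(.5108,-.033,.115,.1487)
```

```text
[321.02454032 194.80235016] [322.56498154 182.70831618] [324.11042487 267.22122021]
turn -0.0042 then shift [-0.0027 -0.001   0.1358] t 2.25 tilt [-1.4e-03  3.0e-04 -1.0e+00]
```

View pics/w1.png

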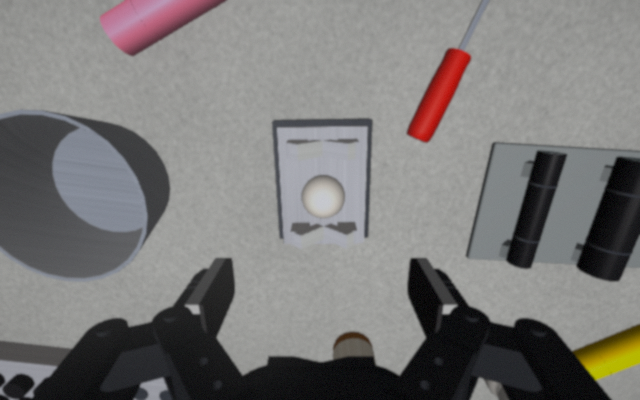

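The wrist view shows the ball at (323,196), about 2 px from the prediction, and the nest upright in the picture, so the yaw is good. I'll refine the ball's position.

Run:
```python
from h import *
d=get('wrist');im=d['image'];m=np.zeros((400,640),np.uint8)
h=cv2.cvtColor(im,cv2.COLOR_BGR2LAB);m[170:222,295:352]=((h[...,2]>130)&(h[...,0]>110))[170:222,295:352]
cs,_=cv2.findContours(m,0,2);k=max(cs,key=cv2.contourArea);(u,v),r=cv2.minEnclosingCircle(k)
p=plane(d,u,v,.057);print(u,v,r,cv2.contourArea(k),p)
c=-d['R'].T@d['t'];print(c)
plan(p[0],p[1],.115,.1487)
# nest plate edges
g=cv2.cvtColor(im,cv2.COLOR_BGR2GRAY)
m=(g<95).astype(np.uint8);m[:,:262]=0;m[:,385:]=0;m[:112]=0;m[250:]=0
cs,_=cv2.findContours(m,0,2);k=max(cs,key=cv2.contourArea);h=cv2.convexHull(k);q=cv2.approxPolyDP(h,5,True)[:,0]
for a in q:print(a,np.round(plane(d,*a.astype(float),.012),4))
```

```text
320.14935302734375 197.09739685058594 20.561830520629883 1213.5 [ 0.5121458  -0.03114231  0.057     ]
[ 0.4254835  -0.0435748   0.32046153]
turn -0.0023 then shift [-0.0045 -0.0008  0.1359] t 2.3 tilt [-1.3e-03  6.0e-04 -1.0e+00]
[367 120] [0.4412 0.0051 0.012 ]
[364 236] [0.5651 0.026  0.012 ]
[278 237] [ 0.5802 -0.0688  0.012 ]
[271 122] [ 0.4568 -0.0882  0.012 ]
```

Request:
drive_tool([
  [[-0.003,-0.001,0.03],0],
  [[0,0,0.04],0],
  [[0,0,0.035],0],
  [[0,0,0.02],0],
  [[0,0,0.01],0],
  [[0,0,0],0],
  [[0,0,0],0],
])

```text
t: 3.0
tool_pos: [0.5116, -0.0304, 0.1177]
tool_rot: [-0.235, 3.131, -0.001]
contact_force: [0.3, 0.4, 0.3]
opening: 0.0854
grip_force: 0.0
```

Request:
drive_tool([
  [[0,0,0],0],
  [[0,0,0],0],
  [[0,0,0],0],
  [[0,0,0],0],
  [[0,0,0],0],
  [[0,0,0],0],
  [[0,0,0],0],
  [[0,0,0],0],
], jaw=1, grip_force=25)

```text
t: 3.8
tool_pos: [0.5114, -0.0312, 0.1169]
tool_rot: [-0.233, 3.132, -0.002]
contact_force: [1.4, -3.9, 3.4]
opening: 0.0381
grip_force: 24.9
```

Request:
drive_tool([
  [[0,0,-0.003],0],
  [[0,0,-0.005],0],
  [[0,0,-0.01],0],
  [[0,0,-0.02],0],
  [[0,0,-0.03],0],
  [[0,0,-0.03],0],
  [[0,0,-0.01],0],
  [[0,0,0],0],
], grip_force=35)

```text
t: 4.6
tool_pos: [0.5116, -0.0307, 0.2263]
tool_rot: [-0.233, 3.13, -0.001]
contact_force: [-0.5, 0.4, -0.6]
opening: 0.0379
grip_force: 35.3
```

Run:
```python
from h import *
d=get('wrist');cv2.imwrite('pics/w2.png',d['image'])
plan(.541,-.2597,.225,.1487)
```

```text
turn 0.0002 then shift [ 0.004  -0.2311 -0.0008] t 4.65 tilt [ 2.e-04  2.e-04 -1.e+00]
```

View pics/w2.png

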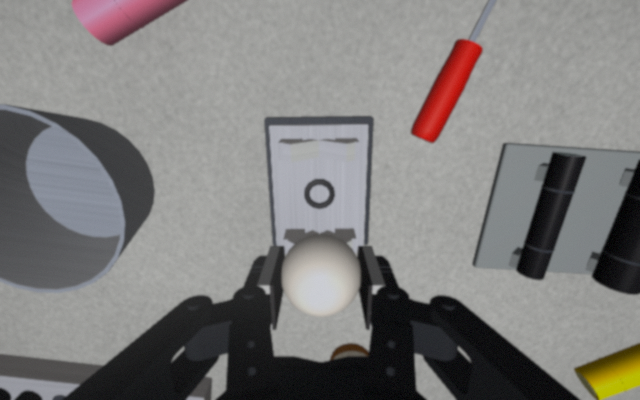

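The ball is held between the pads at (321,276), and the empty seat ring is at (319,193), a good mark for the nest centre. Now to the pot.

Request:
drive_tool([
  [[0,-0.02,0],0],
  [[0.001,-0.035,0],0],
  [[0.001,-0.04,0],0],
  [[0.001,-0.04,0],0],
  [[0.001,-0.04,0],0],
  [[0,-0.035,0],0],
  [[0,-0.021,0],0],
  [[0,0,0],0],
])

```text
t: 5.45
tool_pos: [0.5405, -0.2615, 0.2223]
tool_rot: [0.229, -3.131, -0.003]
contact_force: [-0.1, -0.4, -0.7]
opening: 0.0378
grip_force: 35.4
```

Run:
```python
from h import *
d=get('wrist');im=d['image'].copy()
th=np.linspace(0,2*np.pi,60)
for x,y,r,z in((.541,-.2597,.078,.076),(.541,-.2597,.056,.005)):
    for a in th:
        u=proj(d,[x+r*np.cos(a),y+r*np.sin(a),z]);cv2.circle(im,(int(u[0]),int(u[1])),1,(0,0,255),-1)
cv2.imwrite('pics/w3.png',im)
d=get('wrist')
u=proj(d,[.512,-.031,.038]);print(u)
plan(.541,-.2597,.1,.1487)
```

```text
[579.07689522 201.80689484]
turn -0.0003 then shift [-0.0005 -0.001   0.1228] t 5.55 tilt [-0.0024  0.0024 -1.    ]
```

View pics/w3.png

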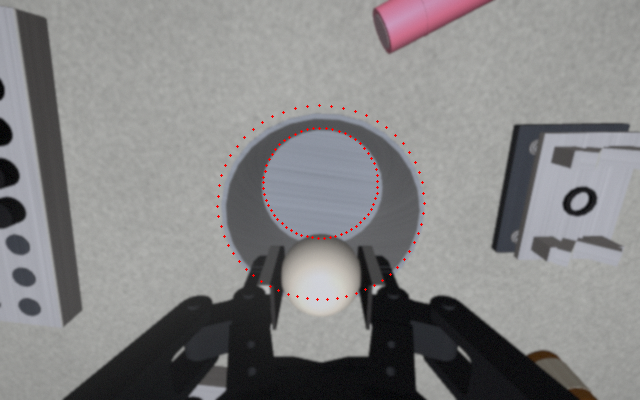

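The drawn rings match the pot's rim and floor, the ball is over the centre, and the nest ring is at (580,201). I'll descend.

Request:
drive_tool([
  [[0,0,0.02],0],
  [[0,0,0.035],0],
  [[0,0,0.03],0],
  [[0,0,0.02],0],
  [[0,0,0.01],0],
  [[0,0,0.005],0],
  [[0,0,0],0],
  [[0,0,0],0],
])

```text
t: 6.35
tool_pos: [0.542, -0.26, 0.1059]
tool_rot: [-0.234, 3.131, -0.002]
contact_force: [-1.0, -0.8, -0.2]
opening: 0.0379
grip_force: 35.4
```

Request:
drive_tool([
  [[0,0,0.003],0],
  [[0,0,0.003],0],
  [[0,0,0.002],0],
  [[0,0,0.001],0],
  [[0,0,0.001],0],
  [[0,0,0.001],0],
  [[0,0,0],0],
  [[0,0,0],0],
])

```text
t: 7.15
tool_pos: [0.5412, -0.2599, 0.0934]
tool_rot: [0.233, -3.133, 0.0]
contact_force: [-0.2, 0.3, -1.3]
opening: 0.0381
grip_force: 35.4
```

Request:
drive_tool([
  [[0,0,0.002],0],
  [[0,0,0.001],0],
  [[0,0,0.001],0],
  [[0,0,0.001],0],
  [[0,0,0],0],
  [[0,0,0],0],
])

```text
t: 7.75
tool_pos: [0.5412, -0.2598, 0.0884]
tool_rot: [0.233, -3.133, 0.0]
contact_force: [0.2, 0.1, -0.7]
opening: 0.0381
grip_force: 35.4
```

Request:
drive_tool([
  [[0,0,0.001],0],
  [[0,0,0.001],0],
  [[0,0,0],0],
  [[0,0,0],0],
])

```text
t: 8.15
tool_pos: [0.5413, -0.2599, 0.0867]
tool_rot: [-0.233, 3.133, -0.0]
contact_force: [0.1, 2.0, 1.4]
opening: 0.0378
grip_force: 35.6
```

Request:
drive_tool([
  [[0,0,0.001],0],
  [[0,0,0],0],
  [[0,0,0],0],
])

```text
t: 8.45
tool_pos: [0.5416, -0.2599, 0.0865]
tool_rot: [-0.233, 3.132, -0.0]
contact_force: [-1.3, 2.7, 6.0]
opening: 0.0381
grip_force: 36.0
```

Request:
drive_tool([
  [[0,0,0],0],
  [[0,0,0],0],
  [[0,0,0],0],
  [[0,0,0],0],
  [[0,0,0],0],
], jaw=0.3)

```text
t: 8.95
tool_pos: [0.541, -0.2598, 0.0852]
tool_rot: [0.233, -3.133, -0.0]
contact_force: [1.3, 0.1, -0.3]
opening: 0.0598
grip_force: 0.0
```

Request:
drive_tool([
  [[0,0,-0.005],0],
  [[0,0,-0.01],0],
  [[0,0,-0.02],0],
  [[0,0,-0.03],0],
  [[0,0,-0.04],0],
  [[0,0,-0.04],0],
  [[0,0,-0.02],0],
  [[0,0,0],0],
])

```text
t: 9.75
tool_pos: [0.543, -0.261, 0.2567]
tool_rot: [-0.233, 3.125, -0.01]
contact_force: [-0.4, 0.2, -0.2]
opening: 0.0597
grip_force: 0.0
```

Run:
```python
from h import *
d=get('wrist');cv2.imwrite('pics/w4.png',d['image'])
plan(.501,.265,.25,.07)
```

```text
turn 0.0788 then shift [0.0042 0.5269 0.0018] t 9.8 tilt [ 0.0045 -0.0029 -1.    ]
```

View pics/w4.png

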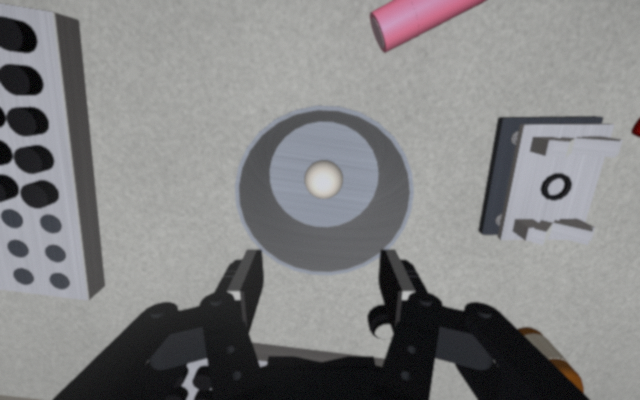

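The ball rests on the pot floor at (323,179), well centred. On to the rack.

Request:
drive_tool([
  [[0,0,0],0.079],
  [[0,0.025,0],0],
  [[0,0.045,0],0],
  [[0,0.045,0],0],
  [[0,0.045,0],0],
  [[0,0.045,0],0],
  [[0,0.045,0],0],
  [[0,0.045,0],0],
  [[0,0.045,0],0],
  [[0,0.045,0],0],
], jaw=0)

```text
t: 10.8
tool_pos: [0.5129, 0.1259, 0.2484]
tool_rot: [0.109, -3.137, 0.0]
contact_force: [1.2, 0.8, 0.4]
opening: 0.0852
grip_force: 0.0
```

Request:
drive_tool([
  [[0.001,0.045,0],0],
  [[0.001,0.045,0],0],
  [[0.001,0.035,0],0],
  [[0.001,0.017,0],0],
  [[0,0,0],0],
  [[0,0,0],0],
])

```text
t: 11.4
tool_pos: [0.5001, 0.2649, 0.2493]
tool_rot: [0.11, -3.138, 0.002]
contact_force: [0.1, -0.2, -0.4]
opening: 0.0854
grip_force: 0.0
```

Run:
```python
from h import *
d=get('wrist');im=d['image'];g=cv2.cvtColor(im,cv2.COLOR_BGR2GRAY);cv2.imwrite('pics/w5.png',im)
c=proj(d,[.501,.265,.039]).astype(int);print(c,[proj(d,[.501+s*.06,.265+s*.004,.039]) for s in(-1,1)])
m=(g<62).astype(np.uint8);m[int(c[1])+72:]=0
n,l,s,ce=cv2.connectedComponentsWithStats(m);k=l[c[1],c[0]];print(s[k])
cs,_=cv2.findContours((l==k).astype(np.uint8),0,2);k=max(cs,key=cv2.contourArea);r=cv2.minAreaRect(k)
print(r);P=np.array([plane(d,*p,.039)[:2] for p in cv2.boxPoints(r)]);print(P.round(4),P.mean(0),plane(d,*r[0],.039))
```

```text
[319 188] [array([320.07654955, 124.46772395]), array([319.71028252, 245.06087649])]
[ 302  124   36  127 3467]
((319.5, 187.0), (126.0, 35.0), 90.0)
[[0.4417 0.2448]
 [0.4395 0.2761]
 [0.5654 0.2871]
 [0.5679 0.2512]] [0.50363952 0.26481488] [0.49931594 0.26451666 0.039     ]
```

View pics/w5.png

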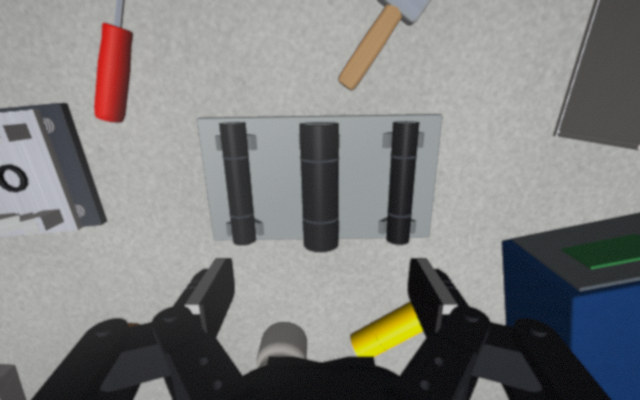

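The wrist view shows the thick barrel centred at (320,187), parallel to the fingers, with the slim ones at (238,183) and (403,183), clear of the finger paths. I'll descend and grip.

Request:
drive_tool([
  [[0,0,0.025],0],
  [[0,0,0.04],0],
  [[0,0,0.04],0],
  [[0,0,0.03],0],
  [[0,0,0.012],0],
  [[0,0,0.006],0],
  [[0,0,0],0],
  [[0,0,0],0],
])

```text
t: 12.25
tool_pos: [0.5018, 0.2658, 0.0994]
tool_rot: [-0.109, 3.137, 0.002]
contact_force: [0.3, 0.3, 1.2]
opening: 0.0857
grip_force: 0.0
```

Request:
drive_tool([
  [[0,0,0],0],
  [[0,0,0],0],
  [[0,0,0],0],
  [[0,0,0],0],
  [[0,0,0],0],
  [[0,0,0],0],
  [[0,0,0],0],
  [[0,0,0],0],
], jaw=1, grip_force=50)

```text
t: 13.05
tool_pos: [0.501, 0.2642, 0.0986]
tool_rot: [-0.111, 3.139, -0.007]
contact_force: [-1.5, -7.4, 7.3]
opening: 0.0343
grip_force: 49.6
```

Request:
drive_tool([
  [[0,0,-0.004],0],
  [[0,0,-0.01],0],
  [[0,0,-0.02],0],
  [[0,0,-0.03],0],
  [[0,0,-0.04],0],
  [[0,0,-0.03],0],
  [[0,0,-0.015],0],
  [[0,0,0],0],
  [[0,0,0],0],
])

```text
t: 13.95
tool_pos: [0.4998, 0.2655, 0.245]
tool_rot: [0.11, -3.138, 0.001]
contact_force: [0.1, -0.4, -2.3]
opening: 0.0345
grip_force: 50.0
```

Run:
```python
from h import *
plan(.512,-.031,.247,.157)
```

```text
turn -0.0872 then shift [ 0.0343 -0.2948 -0.0018] t 13.95 tilt [-1.8e-03 -6.0e-04 -1.0e+00]
```

Request:
drive_tool([
  [[0,0,0],-0.087],
  [[0.003,-0.025,0],0],
  [[0.005,-0.042,0],0],
  [[0.005,-0.042,0],0],
  [[0.005,-0.042,0],0],
  [[0.005,-0.042,0],0],
  [[0.005,-0.042,0],0],
  [[0.004,-0.035,0],0],
  [[0.002,-0.024,0],0],
  [[0,0,0],0],
])

```text
t: 14.95
tool_pos: [0.5117, -0.0324, 0.2435]
tool_rot: [0.239, -3.128, -0.001]
contact_force: [0.2, 0.7, -1.3]
opening: 0.0343
grip_force: 50.3
```

Request:
drive_tool([
  [[0,0,0],0],
  [[0,0,0],0],
])

```text
t: 15.15
tool_pos: [0.5121, -0.0292, 0.2448]
tool_rot: [0.247, -3.129, -0.002]
contact_force: [0.3, -0.1, -2.1]
opening: 0.0345
grip_force: 50.3
```

Run:
```python
from h import *
d=get('wrist');im=d['image'];cv2.imwrite('pics/w6.png',im)
o=ctrl.get_obs();R=Ro.from_rotvec(o['tool_rot']).as_matrix();p=o['tool_pos']
for s in(-1,1):print('expected end',proj(d,p+R@[s*.06,0,.0596]),proj(d,p+R@[s*.06,0,.0776]))
print('nest ctr',proj(d,[.512,-.031,.038]))
plan(.512,-.031,.135,.157)
```

```text
expected end [318.91101921 370.5729768 ] [319.04670938 345.21399708]
expected end [318.38758173 154.2986624 ] [318.61963025 147.46644759]
nest ctr [317.32992981 188.48545246]
turn 0.001 then shift [ 0.0004 -0.002   0.1103] t 15.2 tilt [-1.9e-03  7.0e-04 -1.0e+00]
```

View pics/w6.png

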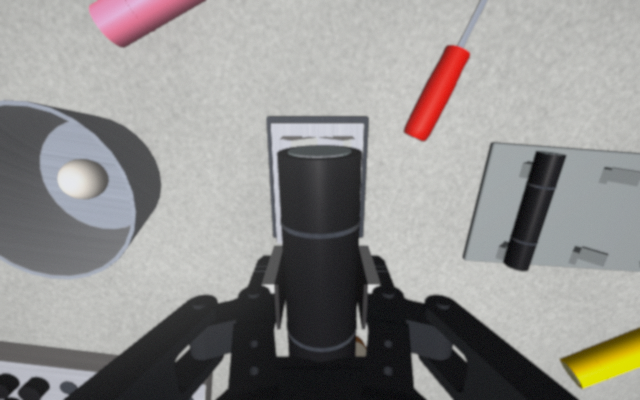

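The barrel is held level with its end face at (320,151), within about 2 px of what a centred grip predicts, and it is lined up with the nest. From the saved earlier picture I'll take the nest centre at the seat ring.

Run:
```python
from h import *
d=get('wrist');o=ctrl.get_obs();R=Ro.from_rotvec(o['tool_rot']).as_matrix();p=o['tool_pos']
Rc=d['R']@R; tc=d['R']@p+d['t']     # tool->cam
R2=Ro.from_rotvec([-0.233,3.13,-0.001]).as_matrix();p2=np.array([.5116,-.0307,.2263])
e=dict(d);e['R']=Rc@R2.T;e['t']=tc-e['R']@p2
g=cv2.cvtColor(cv2.imread('pics/w2.png'),cv2.COLOR_BGR2GRAY)
m=np.zeros_like(g);m[172:214,298:342]=(g[172:214,298:342]<110)
cs,_=cv2.findContours(m,0,2);k=max(cs,key=cv2.contourArea);(u,v),r=cv2.minEnclosingCircle(k);print(u,v,r,plane(e,u,v,.037))
# barrel end face in the current picture, top edge of face (underside of barrel)
g=cv2.cvtColor(d['image'],cv2.COLOR_BGR2GRAY);print(g[140:164:1,319])
print(o['tool_pos'])
```

```text
319.1071472167969 193.12754821777344 15.010201454162598 [ 0.5109543  -0.03115418  0.037     ]
[206 206 208 200 173 126  90  83  79  80  80  79  82  81  84  97 115 113
  82  59  66  73  75  75]
[ 0.51245117 -0.0290616   0.24561606]
```

Request:
drive_tool([
  [[0,-0.002,0.02],0],
  [[0,0,0.03],0],
  [[0,0,0.03],0],
  [[0,0,0.02],0],
  [[0,0,0.008],0],
  [[0,0,0],0],
  [[0,0,0],0],
  [[0,0,0],0],
])

```text
t: 16.05
tool_pos: [0.5142, -0.0321, 0.1402]
tool_rot: [-0.246, 3.129, -0.001]
contact_force: [0.2, 1.0, -1.2]
opening: 0.0346
grip_force: 50.3
```

Run:
```python
from h import *
print(ctrl.get_obs()['contact_force'],ctrl.get_obs()['tool_pos']);plan(.5125,-.031,.135,.157)
d=get('scene');c=proj(d,[.512,-.031,.06]).astype(int);print(c)
cv2.imwrite('pics/s1.png',cv2.resize(d['image'][c[1]-45:c[1]+45,c[0]-60:c[0]+60],None,fx=6,fy=6,interpolation=cv2.INTER_CUBIC))
```

```text
[ 0.2302105   0.96642505 -1.17986647] [ 0.51420778 -0.03211384  0.1402174 ]
turn 0.0 then shift [0.0015 0.0014 0.0052] t 16.05 tilt [ 3.1e-03 -6.0e-04 -1.0e+00]
[291 208]
```

Request:
drive_tool([
  [[0.001,0.001,0.003],0],
  [[0,0,0],0],
  [[0,0,0],0],
])

```text
t: 16.4
tool_pos: [0.5118, -0.0312, 0.1354]
tool_rot: [0.246, -3.132, -0.0]
contact_force: [-0.8, 0.1, -2.3]
opening: 0.0348
grip_force: 50.3
```

Request:
drive_tool([
  [[0,0,0.003],0],
  [[0,0,0],0],
  [[0,0,0],0],
])

```text
t: 16.7
tool_pos: [0.5118, -0.0312, 0.1322]
tool_rot: [0.246, -3.132, -0.0]
contact_force: [-0.3, -0.8, -2.4]
opening: 0.0343
grip_force: 50.3
```

Request:
drive_tool([
  [[0,0,0.003],0],
  [[0,0,0],0],
  [[0,0,0],0],
])

```text
t: 17.0
tool_pos: [0.5123, -0.0314, 0.1297]
tool_rot: [-0.246, 3.131, -0.001]
contact_force: [0.4, -1.3, -0.9]
opening: 0.0345
grip_force: 50.5
```

Request:
drive_tool([
  [[0,0,0.001],0],
  [[0,0,0.001],0],
  [[0,0,0],0],
  [[0,0,0],0],
])

```text
t: 17.4
tool_pos: [0.5122, -0.0314, 0.1278]
tool_rot: [-0.246, 3.131, -0.001]
contact_force: [-0.1, -2.0, 2.3]
opening: 0.0345
grip_force: 50.5
```

Request:
drive_tool([
  [[0,0,0.001],0],
  [[0,0,0.001],0],
  [[0,0,0],0],
  [[0,0,0],0],
])

```text
t: 17.8
tool_pos: [0.5122, -0.0314, 0.1257]
tool_rot: [-0.246, 3.131, -0.001]
contact_force: [0.8, -2.8, 3.2]
opening: 0.0346
grip_force: 50.7
```

Request:
drive_tool([
  [[0,-0.001,0],0],
  [[0,0,0],0],
  [[0,0,0],0],
])

```text
t: 18.1
tool_pos: [0.5123, -0.032, 0.1255]
tool_rot: [-0.245, 3.131, 0.001]
contact_force: [1.3, 2.1, 3.7]
opening: 0.0346
grip_force: 50.7
```

Request:
drive_tool([
  [[0,0,0.001],0],
  [[0,0,0.001],0],
  [[0,0,0],0],
  [[0,0,0],0],
])

```text
t: 18.5
tool_pos: [0.5123, -0.032, 0.1236]
tool_rot: [-0.246, 3.131, 0.001]
contact_force: [0.6, 3.0, 4.0]
opening: 0.0344
grip_force: 50.8
```

```bash
python3 -c "
from h import *
o=ctrl.get_obs();print(o['contact_force'],o['wrist_torque'])"
```

```text
[0.58544117 2.96618489 4.02062074] [ 0.55357504 -0.32650322 -0.1787159 ]
```

Request:
drive_tool([
  [[0,0.0005,0],0],
  [[0,0,0.001],0],
  [[0,0,0.001],0],
  [[0,0,0.001],0],
  [[0,0,0],0],
  [[0,0,0],0],
])

```text
t: 19.1
tool_pos: [0.5123, -0.0319, 0.1209]
tool_rot: [-0.246, 3.131, -0.001]
contact_force: [0.9, 1.4, 6.5]
opening: 0.0347
grip_force: 50.9
```

```bash
python3 -c "
from h import *
o=ctrl.get_obs();print(o['contact_force'],o['wrist_torque'])"
```

```text
[0.8794915  1.35834503 6.5457961 ] [ 0.33272886 -0.27094705 -0.10501422]
```

Request:
drive_tool([
  [[0,0,0.001],0],
  [[0,0,0.001],0],
  [[0,0,0.001],0],
  [[0,0,0],0],
  [[0,0,0],0],
])

```text
t: 19.6
tool_pos: [0.5123, -0.0319, 0.1182]
tool_rot: [-0.246, 3.132, -0.001]
contact_force: [0.0, 1.0, 8.2]
opening: 0.0346
grip_force: 51.1
```

Request:
drive_tool([
  [[0,0,0.001],0],
  [[0,0,0],0],
  [[0,0,0],0],
])

```text
t: 19.9
tool_pos: [0.5123, -0.0319, 0.1173]
tool_rot: [-0.246, 3.132, -0.001]
contact_force: [-0.4, 1.1, 8.2]
opening: 0.035
grip_force: 51.2
```

Request:
drive_tool([
  [[0,0,0.0005],0],
  [[0,0,0],0],
  [[0,0,0],0],
])

```text
t: 20.2
tool_pos: [0.5124, -0.0319, 0.1168]
tool_rot: [-0.246, 3.132, -0.001]
contact_force: [-0.7, 0.8, 8.8]
opening: 0.0345
grip_force: 51.4
```

Request:
drive_tool([
  [[0,0,0.0005],0],
  [[0,0,0.0005],0],
  [[0,0,0],0],
  [[0,0,0],0],
])

```text
t: 20.6
tool_pos: [0.5125, -0.032, 0.1167]
tool_rot: [-0.246, 3.132, -0.001]
contact_force: [-3.4, 1.7, 14.5]
opening: 0.0345
grip_force: 51.9
```

Request:
drive_tool([
  [[0,0,0.0005],0],
  [[0,0,0],0],
  [[0,0,0],0],
])

```text
t: 20.9
tool_pos: [0.5126, -0.032, 0.1166]
tool_rot: [0.245, -3.132, 0.001]
contact_force: [-4.7, 1.8, 15.9]
opening: 0.0345
grip_force: 52.1
```

The TCP has stopped moving and the force has risen past 11 N, so the cradle is at its stop. One last look.

Run:
```python
from h import *
w=get('wrist');s=get('scene');c=proj(s,[.512,-.031,.06]).astype(int)
a=cv2.resize(s['image'][c[1]-40:c[1]+40,c[0]-40:c[0]+40],(400,400),interpolation=cv2.INTER_CUBIC)
b=w['image'][:,120:520]
cv2.imwrite('pics/fin.png',np.hstack([b,a]))
o=ctrl.get_obs();print(o['contact_force'],o['wrist_torque'],o['tool_pos'],o['t'])
X=np.array([np.cos(.157),np.sin(.157),0])
for q in(-.049,-.06,-.065):print(q,proj(w,np.array([.5115,-.0312,.057 if q>-.062 else .012])+q*X)-[120,0])
```

```text
[-4.4715039   1.85446268 17.2424294 ] [ 0.43898217  0.6960006  -0.26587344] [ 0.51254314 -0.03202363  0.11662189] 21.0
-0.049 [200.49274673 176.5283136 ]
-0.06 [200.48286121 151.45332564]
-0.065 [200.51627425 128.55500466]
```

View pics/fin.png

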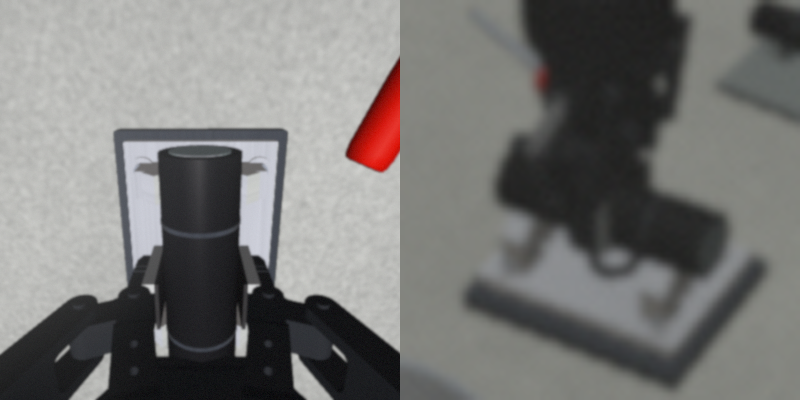

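The barrel lies centred in the V: its end face is at (200,151), as predicted for a centred seat. It is level on both jaws, with the cradle down. Handing in.

```bash
python3 -c "
from station import ctrl
print(ctrl.finish_job())"
```

```text
the job is handed in; nothing more can be done
None
```

Job handed in at about 21 s: the ball lies released on the pot floor, and the thick barrel is held seated in the V, pressed down with about 17 N until the tool stopped moving, taken as the cradle's stop.

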